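# Walk the swage block square to the fence

## Task

The heavy swage block has been left skewed on the steel bench. Walk it round by pushing its corners until one of its long sides lies flat against the upright face of the angle-iron fence, with the fence behind its whole length. Only push it - do not lift or tip it - have it roughly square before it touches the fence, so that no corner knocks the fence out of line, and leave the hammer, the tin and the hardy where they are.

Things in the scene. Friction and masses are not known exactly. Their poses are not given: they have to be found in the camera images.
- swage: Dark steel swage block, 120 mm long (own y) x 90 wide (own x) x 30 high; 1.5-2.1 kg, friction 0.6: a square push takes 8-14 N, a corner push two thirds (more if also pressed down). Plain upright sides, three grooves across the top. Rests on a 56 x 76 mm foot, 5 mm high, under its middle. Origin: centre of the foot's underside, on the bench. Starts 43-90 degrees askew. Either long side will do.
- fence: 180 mm of dark angle iron bolted down, immovable: upright leg 50 mm high, 6 thick; flat leg behind. Origin: on the bench, at the middle of the foot of the smooth front face. x points from that face away from the robot's side, y along the fence, z up. The block belongs in front: when home its origin is at x = -45 mm in this frame, within 30 mm of the middle along y.
- hammer: Bystander: a smith's hammer, 290 mm, lying on the bench to the left of the fence and block (positive y of the fence). Origin: on the bench under its middle, handle towards its own -x.
- wax_tin: Bystander: a round plain tin, 62 mm across and 55 mm high, standing to the right (negative y of the fence). Origin: centre of its underside.
- hardy: Bystander: a hot-cut hardy, a small steel wedge tool 36 x 38 mm and 72 mm high, standing upright to the right (negative y of the fence). Origin: centre of its underside.
There are look-alikes about, which are no part of the job. Leave any green, turquoise or yellow look-alike of the swage alone.

How it is judged:
By the outcome, as a careful person would: the job done as asked, in the order asked, and still so for the second after the job is handed in, with the robot touching nothing.
It also fails if it takes over 69 s, if anything falls off the work surface, if the arm or the gripper's body presses on something with over 40 N, if the wrist force passes 120 N, or if a joint passes its speed limit or range.

## Robot

A 6-joint arm with a two-finger parallel gripper is mounted at the origin on the work surface. World frame = base frame: x ahead of the robot, y to its left, z up, the work surface at z = 0. Lengths are in mm, angles in rad, forces in N, time in s.
With the tool pointing down it reaches from about 325 to 900 mm from the base axis. Payload 3.5 kg.
Tool frame: the origin (TCP) lies on the centre line of the jaws, within the pads' length; the fingertips stand 25 mm ahead of it and the grasp point (between the pads) lies 6 mm ahead of it (bot.finger_overhang is the distance from the TCP to the fingertips, in mm); z points along the fingers, y is the direction in which the jaws open and shut (so a half turn about z gives the same grasp; the last joint's range is limited). The gripper opens to 85 mm and grips with 20 to 120 N. Pads are 22 mm wide; open, the fingers measure 114 mm over their backs; the gripper's body (76 mm by 85 mm) begins 54 mm behind the grasp point. The pads swing forward as they close: fully open they stand 13 mm farther back than shut.
Start: joints at [-1.428, 0.276, -0.026, 1.268, 0, 1.467], TCP at [152.07, -606.215, 256.313] pointing down, gripper open.
Joint ranges: [-3.12, 3.12], [-0.85, 1.88], [-1.08, 1.24], [-1.95, 2.15], [-1.57, 1.53], [-3.14, 3.14]. Speed limits (rad/s): [2.57, 2.57, 3.14, 3.14, 3.14, 3.14].

## Interface

Orientations are given as a rotation vector (axis times angle).
In Python, from cell import bot gives the robot as it stands.
- The arm moves only by the tool send_rows, never from a script. Its argument "rows" is a list of rows, each an object of numbers: "dx", "dy", "dz": the shift along the tool's x, y, z scaled (see below); "rx", "ry", "rz": the turn, a rotation vector about the tool's x, y, z scaled (see below); "hand": the gripper's target within -1 to 1 (fully open at 1, half-way at 0, shut at -1). In form: [{"dx": .., "dy": .., "dz": .., "rx": .., "ry": .., "rz": .., "hand": ..}, ...]. A call has 1 to 5 rows; each row shifts and turns the commanded pose from where the row before left it, along the tool's axes as they then stand; what a row does not reach is not made up. The controller multiplies each number of a shift by 1000 mm and each number of a turn by 0.08 rad. A row lasts 1/12 s, in which the tool goes at most 41.7 mm and 7.16 degrees, less where a joint would pass 70% of its speed; a pose out of reach is approached as far as the arm can. A call with a number of a shift or a turn outside -1 to 1 is refused whole. A call with a gripper value outside its range is refused whole. The fingers move at their own pace and stop on an object; "squeeze" is the grip in N (left out, the last holds). Time passes only in rows, so rows that do not move let the fingers close. It gives the time, the measured TCP pose, the force and the opening at its end, in the units of the state.
- bot.get_state(): the state, without advancing time (a new reading comes with each control period).
- bot.capture(name): name is "scene" or "top" or "wrist"; returns a dict with "pixels" (384x512x3 uint8, red, green, blue), "z_map" (384x512 float32, mm along the optical axis (not along the pixel's ray), 0 where there is no reading), "fx", "fy", "cx", "cy" (pixels), "R" (3x3) and "t" (3): a world point X has camera coordinates R X + t; the wrist camera has in their place "T_tool_cam" (4x4, takes a point from camera to tool coordinates, whose origin is the TCP and whose axes are the flange's). Camera axes: x right, y down, z forward; pixel columns grow to the right and rows downward; lengths in mm; the calibration is good to about 2 mm. The wrist camera is an equidistant fisheye: a pixel r from the principal point sees the ray r / f radians off the axis. A picture is of the moment at which its call begins: read the wrist's pose just before it.
- bot.hand_in(): hands the job in, once; it reports no verdict.
The state is a dict: "clock": time; "q": joint angles; "qvel": joint speeds; "tau": joint torques, N m; "eef_pos": TCP position; "tool_rot": TCP orientation; "force": force on the tool from outside, world axes, zero at the start; "wrist_torque": the same for the moment, N m; "grip_width": finger opening in mm.
Only numpy, scipy, OpenCV 4.12 (cv2) and the standard library are available. Lean on these libraries where they do the work, as an engineer would, in place of code of your own. Each camera call takes 0.05 s, during which the arm holds its last target.

## Working session

There is one attempt and no reset: what is moved stays moved. The work goes in short steps, Python scripts to look and compute and a tool call to move; the robot and the scene stay as the last step left them, time stands still between calls to the robot, and variables do not carry over. Pictures are saved under pics/ and viewed, and the job is handed in when it is done.

Besides the shell and the picture viewer there is one more tool, called by a JSON object that holds its "op" and its "data". send_rows: Moves the arm, as the interface text tells. Shifts and turns lie within -1 to 1; 1 stands for 1000 mm of shift or 0.08 rad of turn. Its arguments: {"type":"object","properties":{"rows":{"type":"array","items":{"type":"object","properties":{"dx":{"type":"number"},"dy":{"type":"number"},"dz":{"type":"number"},"rx":{"type":"number"},"ry":{"type":"number"},"rz":{"type":"number"},"hand":{"type":"number"}}}},"squeeze":{"type":"number"}},"required":["rows"]}

```bash
ls; mkdir -p pics; python3 - <<'E'
from cell import bot
import cv2,numpy as np
print(bot.get_state())
for n in ("scene","top"):
    c=bot.capture(n); np.savez(f'{n}0.npz',**c)
    cv2.imwrite(f'pics/{n}0.png',c["pixels"][:,:,::-1])
    print(n,c["fx"],c["cx"],c["cy"],c["R"],c["t"],(c["z_map"]>0).mean())
print(bot.get_state()["clock"])
E
```

```text
pics
{'clock': 0.0, 'q': array([-1.42840867e+00,  2.77129732e-01, -2.79125778e-02,  1.26797222e+00,
        5.84382992e-06,  1.46735910e+00]), 'qvel': array([-1.57922930e-03, -2.32957207e-05,  9.59299430e-04,  7.35592497e-04,
       -1.59282738e-03, -4.47598131e-04]), 'tau': array([-1.05100149e-03, -4.45509124e+01,  2.95205265e+01,  1.64053158e-02,
       -2.18657442e-04,  3.54138585e-06]), 'eef_pos': array([ 151.96337606, -605.49474962,  255.14671668]), 'tool_rot': array([-3.11569060e+00, -3.84897360e-01,  5.86349671e-05]), 'force': array([0.61534027, 0.7785649 , 0.21165911]), 'wrist_torque': array([-0.00651834, -0.02073071,  0.02396061]), 'grip_width': 85.48485806788847}
scene 406.43498615368935 254.57786485373433 196.6060459574538 [[-0.79939763  0.60051711 -0.01851008]
 [ 0.40956887  0.52215254 -0.7480709 ]
 [-0.43956428 -0.60558726 -0.66336062]] [ 492.10975615 -218.10148021 1406.10358204] 0.9958089192708334
top 461.322501557336 259.17425057038463 186.22217479306482 [[ 1.41153786e-02 -9.99900128e-01 -6.99964415e-04]
 [-9.91636207e-01 -1.39088952e-02 -1.28312803e-01]
 [ 1.28290253e-01  2.50529385e-03 -9.91733500e-01]] [ -22.98512376  610.58267263 1025.25176067] 0.9960479736328125
0.1
```

View pics/scene0.png

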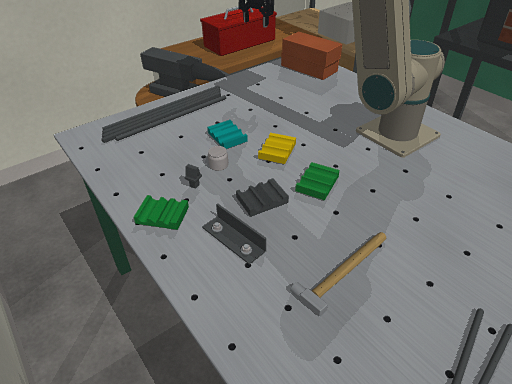

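View pics/top0.png

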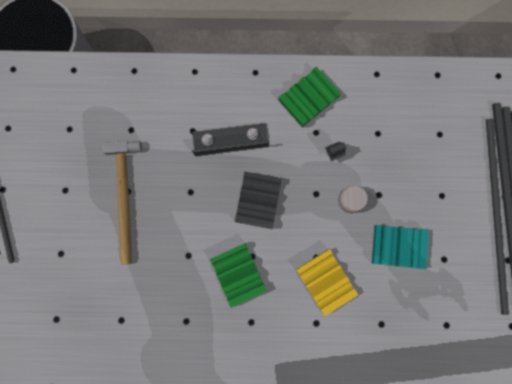

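The top view shows the dark swage at about (259,200), the fence at (230,140) with its front face downwards, the hammer at (123,200), the tin at (354,199) and the hardy at (337,150). The green, yellow and turquoise look-alikes stand around them. Next I measure.

```bash
cat > h.py <<'E'
import numpy as np,cv2
def cloud(c):
    z=c["z_map"].astype(float); v,u=np.mgrid[:384,:512]
    P=np.stack([(u-c["cx"])/c["fx"]*z,(v-c["cy"])/c["fy"]*z,z],-1)
    X=(P-c["t"])@c["R"]; X[z<=0]=np.nan
    return X
def ray_plane(c,uv,h):
    uv=np.atleast_2d(uv).astype(float)
    d=np.c_[(uv[:,0]-c["cx"])/c["fx"],(uv[:,1]-c["cy"])/c["fy"],np.ones(len(uv))]@c["R"]
    o=-c["R"].T@c["t"]
    return o+d*((h-o[2])/d[:,2])[:,None]
def swage(c,guess=None,save=None):
    """dark grey blob of swage on height mask -> rect in world"""
    X=cloud(c); p=c["pixels"].astype(int)
    dark=(p.max(-1)<100)&(p.max(-1)-p.min(-1)<25)
    return X,dark
E
python3 - <<'E'
import numpy as np,cv2
from h import *
for n in("scene","top"):
    c=dict(np.load(f'{n}0.npz')); X,dark=swage(c)
    print(n,'bench z',np.nanmedian(X[...,2][(X[...,0]>350)&(X[...,0]<800)&(abs(X[...,1])<250)]))
    H=X[...,2]
    m=((H>12)&(H<90)&(X[...,0]>300)&(X[...,0]<900)&(abs(X[...,1])<400)).astype(np.uint8)
    k,l,s,ce=cv2.connectedComponentsWithStats(m)
    for i in range(1,k):
        if s[i,4]<60: continue
        q=X[l==i]; top=np.percentile(q[:,2],95)
        cnt,_=cv2.findContours((l==i).astype(np.uint8),0,2)
        col=c["pixels"][l==i].mean(0).astype(int)
        t=q[q[:,2]>top-8]
        r=cv2.minAreaRect(t[:,:2].astype(np.float32))
        print(ce[i].astype(int),s[i,4],col,'top',top.round(1),'rect',np.round(r[0],1),np.round(r[1],1),round(r[2],1))
E
```

```text
scene bench z 1.9161533276255611
[223 142] 1054 [ 55 120 117] top 57.1 rect [ 585.4 -230.7] [56.  54.5] 72.9
[276 147] 752 [166 141  10] top 32.8 rect [ 395.4 -171.7] [124.9  91. ] 31.0
[317 179] 996 [ 25 103  45] top 32.5 rect [408.1  31.1] [127.   91.2] 25.6
[192 174] 265 [55 58 58] top 73.3 rect [ 698.2 -190.6] [17.2 38.2] 25.5
[262 196] 1118 [56 58 59] top 32.6 rect [580.9 -12.2] [ 94.1 122.8] 81.0
[161 211] 1222 [ 24 106  46] top 32.8 rect [ 834.3 -130.8] [ 92.6 122.9] 41.1
[241 226] 619 [46 49 49] top 52.2 rect [702.5  53.8] [  8.8 180.9] 8.4
[335 275] 1472 [126 112  86] top 27.9 rect [572.7 311.8] [291.5  88.5] 1.1
top bench z 0.13535418901735202
[309  96] 1885 [ 35 104  49] top 31.8 rect [ 833.1 -132.2] [ 90.2 121.8] 40.8
[123 193] 1630 [117 101  80] top 27.3 rect [572.6 310.2] [288.7  87.3] 1.4
[230 147] 454 [50 50 51] top 51.6 rect [701.9  53.3] [  7.6 179.8] 8.2
[336 150] 283 [57 58 59] top 72.4 rect [ 696.9 -191.3] [15.8 36.6] 22.4
[258 200] 1979 [56 57 58] top 31.8 rect [580.8 -12.6] [ 90.  120.3] 80.3
[352 199] 623 [141 133 133] top 57.3 rect [ 585.  -232.1] [54.8 55. ] 88.7
[400 246] 2070 [ 28 110 107] top 31.9 rect [ 477.  -341.4] [120.3  90. ] 85.1
[238 275] 2099 [ 36 105  50] top 31.6 rect [407.9  31.4] [120.  90.] 25.3
[326 282] 2135 [176 146  39] top 31.5 rect [ 394.5 -171.6] [120.7  89.9] 32.0
```

Both views agree to within about 1–2 mm:

| Item | Position (mm) | Angle |
|---|---|---|
| Swage | (580.8, -12.4) | long axis at -9.7° |
| Fence face | middle (699, 53) | x axis at +8.3° |

So the block must turn clockwise by about 72° and move about +81 mm in fence x and +48 mm in fence y. I'll push its right-hand long side at the near end with the fingers shut, then use that same side for the final two-finger push.

{"op": "send_rows", "data": {"rows": [{"dx": 0.02, "dy": -0.02, "rz": 0.62, "hand": -1}, {"dx": 0.0289, "dy": -0.0286, "rz": 0.62, "hand": -1}, {"dx": 0.0289, "dy": -0.0286, "hand": -1}, {"dx": 0.0289, "dy": -0.0286, "hand": -1}, {"dx": 0.0289, "dy": -0.0286, "hand": -1}]}}

```text
invalid input
```

{"op": "send_rows", "data": {"rows": [{"dx": 0.0289, "dy": -0.0286, "hand": -1}, {"dx": 0.0289, "dy": -0.0286, "hand": -1}, {"dx": 0.0289, "dy": -0.0286, "hand": -1}, {"dx": 0.0289, "dy": -0.0286, "hand": -1}, {"dx": 0.0289, "dy": -0.0286, "hand": -1}]}}

```text
invalid input
```

```bash
cat >> h.py <<'E'
from scipy.spatial.transform import Rotation
FA=np.radians(8.3); FO=np.array([699.0,53.2])
def st(bot):
    s=bot.get_state(); R=Rotation.from_rotvec(s["tool_rot"]).as_matrix()
    print('t',round(s["clock"],2),'tcp',s["eef_pos"].round(1),'yaw',np.degrees(np.arctan2(R[1,0],R[0,0])).round(2),'zax',R[:,2].round(3),'F',s["force"].round(1),'grip',round(s["grip_width"],1))
    return s,R
def go(bot,x,y,z=None):
    s,R=st(bot); p=s["eef_pos"]; d=np.array([x,y,p[2] if z is None else z])-p
    print('tool delta',(R.T@d/1000).round(4))
E
python3 -c "
from cell import bot; from h import *
print(bot.finger_overhang); go(bot,543,-88,120)"
```

```text
25.0
t 0.1 tcp [ 152.  -605.6  255.3] yaw 14.08 zax [-0.     0.002 -1.   ] F [ 0.2 -0.2  0. ] grip 85.5
tool delta [ 0.5052 -0.4066  0.1362]
```

{"op": "send_rows", "data": {"rows": [{"dx": 0.02, "dy": -0.02, "dz": 0, "rx": 0, "ry": 0, "rz": 0.62, "hand": -1}, {"dx": 0.0289, "dy": -0.0286, "dz": 0, "rx": 0, "ry": 0, "rz": 0.62, "hand": -1}, {"dx": 0.0289, "dy": -0.0286, "dz": 0, "rx": 0, "ry": 0, "rz": 0, "hand": -1}, {"dx": 0.0289, "dy": -0.0286, "dz": 0, "rx": 0, "ry": 0, "rz": 0, "hand": -1}, {"dx": 0.0289, "dy": -0.0286, "dz": 0, "rx": 0, "ry": 0, "rz": 0, "hand": -1}], "squeeze": 40}}

```text
clock: 0.52
eef_pos: [263.0, -448.9, 255.7]
tool_rot: [-3.132, -0.228, 0.0]
force: [0.5, -1.3, -0.1]
grip_width: 25.8
```

{"op": "send_rows", "data": {"rows": [{"dx": 0.0274, "dy": -0.0264, "dz": 0.0112, "rx": 0, "ry": 0, "rz": 0, "hand": -1}, {"dx": 0.0274, "dy": -0.0264, "dz": 0.0112, "rx": 0, "ry": 0, "rz": 0, "hand": -1}, {"dx": 0.0274, "dy": -0.0264, "dz": 0.0112, "rx": 0, "ry": 0, "rz": 0, "hand": -1}, {"dx": 0.0274, "dy": -0.0264, "dz": 0.0112, "rx": 0, "ry": 0, "rz": 0, "hand": -1}, {"dx": 0.0274, "dy": -0.0264, "dz": 0.0112, "rx": 0, "ry": 0, "rz": 0, "hand": -1}]}}

```text
clock: 0.93
eef_pos: [379.4, -298.2, 199.6]
tool_rot: [-3.133, -0.23, 0.0]
force: [1.5, -0.4, -0.5]
grip_width: -0.3
```

{"op": "send_rows", "data": {"rows": [{"dx": 0.0274, "dy": -0.0264, "dz": 0.0112, "rx": 0, "ry": 0, "rz": 0, "hand": -1}, {"dx": 0.0274, "dy": -0.0264, "dz": 0.0112, "rx": 0, "ry": 0, "rz": 0, "hand": -1}, {"dx": 0.0274, "dy": -0.0264, "dz": 0.0112, "rx": 0, "ry": 0, "rz": 0, "hand": -1}, {"dx": 0.0274, "dy": -0.0264, "dz": 0.0112, "rx": 0, "ry": 0, "rz": 0, "hand": -1}, {"dx": 0.0274, "dy": -0.0264, "dz": 0.0112, "rx": 0, "ry": 0, "rz": 0, "hand": -1}]}}

```text
clock: 1.35
eef_pos: [495.6, -147.6, 143.5]
tool_rot: [-3.133, -0.23, 0.001]
force: [0.6, -1.0, 0.7]
grip_width: -0.1
```

{"op": "send_rows", "data": {"rows": [{"dx": 0.02, "dy": -0.018, "dz": 0.008, "rx": 0, "ry": 0, "rz": 0, "hand": -1}, {"dx": 0.02, "dy": -0.02, "dz": 0.008, "rx": 0, "ry": 0, "rz": 0, "hand": -1}, {"dx": 0, "dy": 0, "dz": 0, "rx": 0, "ry": 0, "rz": 0, "hand": -1}]}}

```text
clock: 1.6
eef_pos: [530.3, -102.3, 126.4]
tool_rot: [-3.13, -0.238, 0.002]
force: [-0.1, -0.5, -0.1]
grip_width: -0.4
```

```bash
python3 - <<'E'
from cell import bot; from h import *
go(bot,543,-88,33)
for n in ("scene","top"):
    c=bot.capture(n); np.savez(f'{n}1.npz',**c); cv2.imwrite(f'pics/{n}1.png',c["pixels"][:,:,::-1])
    X=cloud(c); m=(X[...,2]>60)&(X[...,2]<110)&(abs(X[...,0]-545)<60)&(abs(X[...,1]+88)<60)
    print(n,np.nanmin(X[m],0),np.nanmax(X[m],0),m.sum())
E
```

```text
t 1.6 tcp [ 530.3 -102.3  126.4] yaw 8.69 zax [-0.001  0.003 -1.   ] F [-0.1 -0.5 -0.1] grip -0.4
tool delta [ 0.0148 -0.0119  0.0934]
scene [ 520.50325782 -106.95261214  101.1560947 ] [539.92376434 -91.97373928 109.54238499] 9Traceback (most recent call last):
  File "<stdin>", line 6, in <module>
    res = np.fmin.reduce(a, axis=axis, out=out, **kwargs)
ValueError: zero-size array to reduction operation fmin which has no identity
```

View pics/scene1.png

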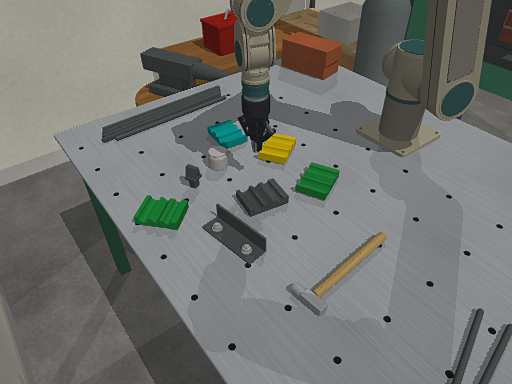

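View pics/top1.png

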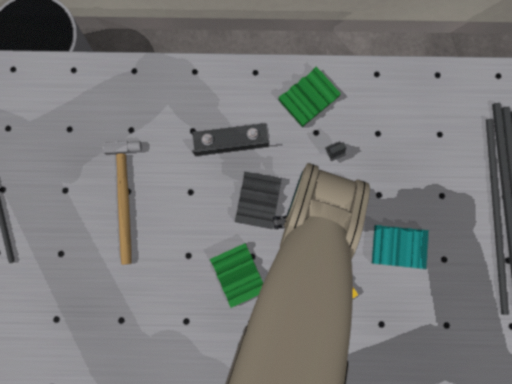

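The shut fingertips measure 25 mm below the TCP, which matches the text. Now I descend beside the swage's right side.

{"op": "send_rows", "data": {"rows": [{"dx": 0.005, "dy": 0, "dz": 0.03, "rx": 0, "ry": 0, "rz": 0, "hand": -1}, {"dx": 0.005, "dy": 0, "dz": 0.03, "rx": 0, "ry": 0, "rz": 0, "hand": -1}, {"dx": 0.003, "dy": 0, "dz": 0.022, "rx": 0, "ry": 0, "rz": 0, "hand": -1}, {"dx": 0, "dy": 0, "dz": 0.009, "rx": 0, "ry": 0, "rz": 0, "hand": -1}, {"dx": 0, "dy": -0.006, "dz": 0, "rx": 0, "ry": 0, "rz": 0, "hand": -1}]}}

```text
clock: 2.12
eef_pos: [538.8, -99.2, 35.3]
tool_rot: [-3.132, -0.226, 0.007]
force: [0.6, 0.2, 0.1]
grip_width: 0.1
```

```bash
cat >> h.py <<'E'
def look(bot,name,n="top"):
    s,R=st(bot)
    c=bot.capture(n); cv2.imwrite(f'pics/{name}.png',c["pixels"][:,:,::-1])
    X=cloud(c); p=c["pixels"].astype(int)
    H=X[...,2]-(1.8 if n=="scene" else 0)
    m=(H>22)&(H<38)&(p.max(-1)<110)&(p.max(-1)-p.min(-1)<25)
    m&=(X[...,0]>480)&(X[...,0]<720)&(abs(X[...,1]-30)<150)
    f=(X[...,:2]-FO)@np.array([np.cos(FA),np.sin(FA)]); m&=f<-2
    m=cv2.morphologyEx(m.astype(np.uint8),cv2.MORPH_OPEN,np.ones((2,2)))
    k,l,ss,ce=cv2.connectedComponentsWithStats(m); i=1+np.argmax(ss[1:,4])
    q=X[l==i]; r=cv2.minAreaRect(q[:,:2].astype(np.float32))
    ctr=np.array(r[0]); w,h=r[1]; a=r[2]+(0 if w>h else 90) # long axis angle
    skew=(a-np.degrees(FA)-90+90)%180-90
    d=ctr-FO; xf=d@[np.cos(FA),np.sin(FA)]; yf=d@[-np.sin(FA),np.cos(FA)]
    L=np.array([np.cos(np.radians(a)),np.sin(np.radians(a))])
    box=cv2.boxPoints(r)
    print(n,'swage',ctr.round(1),'size',round(max(w,h),1),round(min(w,h),1),'long',round(a,1),'skew',round(skew,1),'fence xy',round(xf,1),round(yf,1),'top',np.percentile(H[l==i],90).round(1))
    print('corners',box.round(0).tolist())
E
python3 - <<'E'
from cell import bot; from h import *
look(bot,'a1'); look(bot,'a1s','scene')
E
```

```text
t 2.12 tcp [538.8 -99.2  35.3] yaw 8.25 zax [-0.005  0.001 -1.   ] F [0.6 0.2 0.1] grip 0.1
top swage [562.9 -12.5] size 90.3 26.7 long 77.7 skew -20.6 fence xy -144.2 -45.4 top nan
corners [[540.0, -54.0], [566.0, -59.0], [586.0, 29.0], [559.0, 34.0]]
t 2.17 tcp [539.3 -97.9  36.7] yaw 8.32 zax [-0.003  0.002 -1.   ] F [-0.9  1.5  0.8] grip -0.1
scene swage [523.6   0. ] size 87.0 38.2 long 81.6 skew -16.7 fence xy -181.2 -27.3 top 30.8
corners [[498.0, -40.0], [536.0, -46.0], [549.0, 40.0], [511.0, 46.0]]
```

```bash
sed -i 's/m=(H>22)&(H<38)/m=(H>11)\&(H<36)/; s/cv2.MORPH_OPEN,np.ones((2,2))/cv2.MORPH_OPEN,np.ones((3,3))/' h.py
sed -i 's/    q=X\[l==i\]; r=cv2/    q=X[(l==i)\&(H>22)]; r=cv2/; s/H\[l==i\],90/H[(l==i)\&(H>0)],90/' h.py
python3 - <<'E'
from cell import bot; from h import *
look(bot,'a2'); look(bot,'a2s','scene')
E
```

```text
t 2.22 tcp [540.5 -98.3  37.8] yaw 8.36 zax [-0.001  0.    -1.   ] F [ 1.  -1.  -0.4] grip 0.1
top swage [580.8 -12.7] size 120.2 89.8 long 170.3 skew 72.0 fence xy -126.5 -48.1 top 30.8
corners [[514.0, -47.0], [632.0, -67.0], [648.0, 21.0], [529.0, 42.0]]
t 2.27 tcp [541.5 -98.7  38.6] yaw 8.38 zax [ 0.001 -0.001 -1.   ] F [ 0.  -0.1 -0.2] grip 0.4
scene swage [581.7 -12.4] size 121.4 94.2 long 169.0 skew 70.7 fence xy -125.6 -47.9 top 30.1
corners [[513.0, -47.0], [632.0, -70.0], [650.0, 22.0], [531.0, 45.0]]
```

View pics/a2.png

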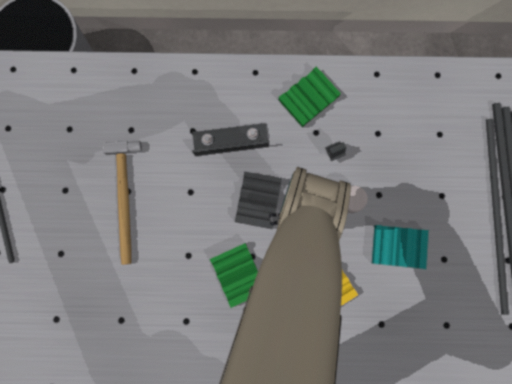

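The view is clear and the swage has not moved. The fingers stand at about (273,219), just off its right side. I start the sideways push.

{"op": "send_rows", "data": {"rows": [{"dx": 0.008, "dy": 0, "dz": 0.004, "rx": 0, "ry": 0, "rz": 0, "hand": -1}, {"dx": 0.008, "dy": -0.008, "dz": 0, "rx": 0, "ry": 0, "rz": 0, "hand": -1}, {"dx": 0, "dy": -0.008, "dz": 0, "rx": 0, "ry": 0, "rz": 0, "hand": -1}, {"dx": 0, "dy": -0.006, "dz": 0, "rx": 0, "ry": 0, "rz": 0, "hand": -1}, {"dx": 0, "dy": -0.006, "dz": 0, "rx": 0, "ry": 0, "rz": 0, "hand": -1}]}}

```text
clock: 2.73
eef_pos: [553.0, -67.5, 33.5]
tool_rot: [3.132, 0.231, 0.0]
force: [1.3, -10.1, -0.5]
grip_width: -0.0
```

{"op": "send_rows", "data": {"rows": [{"dx": 0, "dy": -0.005, "dz": 0, "rx": 0, "ry": 0, "rz": 0, "hand": -1}, {"dx": 0, "dy": -0.005, "dz": 0, "rx": 0, "ry": 0, "rz": 0, "hand": -1}, {"dx": 0, "dy": -0.005, "dz": 0, "rx": 0, "ry": 0, "rz": 0, "hand": -1}, {"dx": 0, "dy": -0.005, "dz": 0, "rx": 0, "ry": 0, "rz": 0, "hand": -1}]}}

```text
clock: 3.07
eef_pos: [548.2, -51.7, 33.5]
tool_rot: [3.123, 0.226, -0.007]
force: [-3.9, -11.7, 3.9]
grip_width: 0.1
```

```bash
python3 - <<'E'
from cell import bot; from h import *
look(bot,'a3')
E
```

```text
t 3.07 tcp [548.2 -51.7  33.5] yaw 8.29 zax [-0.004 -0.011 -1.   ] F [ -3.9 -11.7   3.9] grip 0.1
top swage [591.3  18.5] size 120.0 46.1 long 159.5 skew 61.2 fence xy -111.6 -18.8 top 30.8
corners [[527.0, 18.0], [639.0, -24.0], [655.0, 19.0], [543.0, 61.0]]
```

Contact is at about 12 N and the block has turned about 11° so far. I'll fuse both views to deal with occlusion by the gripper.

```bash
cat >> h.py <<'E'
def pts(bot,n,name):
    c=bot.capture(n); cv2.imwrite(f'pics/{name}{n[0]}.png',c["pixels"][:,:,::-1])
    X=cloud(c); p=c["pixels"].astype(int); H=X[...,2]-(1.8 if n=="scene" else 0)
    m=(H>11)&(H<36)&(p.max(-1)<110)&(p.max(-1)-p.min(-1)<25)
    m&=(X[...,0]>480)&(X[...,0]<720)&(abs(X[...,1]-30)<150)
    m&=(X[...,:2]-FO)@np.array([np.cos(FA),np.sin(FA)])<-2
    m=cv2.morphologyEx(m.astype(np.uint8),cv2.MORPH_OPEN,np.ones((3,3)))
    k,l,ss,ce=cv2.connectedComponentsWithStats(m)
    keep=np.isin(l,[i for i in range(1,k) if ss[i,4]>60])
    return X[keep&(H>24)][:,:2]
def look2(bot,name):
    s,R=st(bot)
    A=pts(bot,"top",name); B=pts(bot,"scene",name)
    if True:
        tip=s["eef_pos"][:2]
        q=np.r_[A,B-[0.5,0.3]]
        # drop finger points: those seen only by scene close to the tip
        q=q[np.hypot(*(q-tip).T)>18]
    r=cv2.minAreaRect(q.astype(np.float32)); ctr=np.array(r[0]); w,h=r[1]; a=r[2]+(0 if w>h else 90)
    skew=(a-np.degrees(FA)-90+90)%180-90
    d=ctr-FO; e=[np.cos(FA),np.sin(FA)]; g=[-np.sin(FA),np.cos(FA)]
    print('swage',ctr.round(1),'size',round(max(w,h),1),round(min(w,h),1),'skew',round(skew,1),'fence xy',round(d@e,1),round(d@g,1))
    box=cv2.boxPoints(r); print('corners',box.round(0).tolist())
    print('corners fence',np.c_[(box-FO)@e,(box-FO)@g].round(0).tolist(),'tcp fence',((tip-FO)@e).round(1),((tip-FO)@g).round(1))
E
python3 - <<'E'
from cell import bot; from h import *
look2(bot,'a4')
E
```

```text
t 3.12 tcp [547.8 -50.5  33.4] yaw 8.33 zax [-0.004 -0.008 -1.   ] F [-4.  -9.6  4. ] grip 0.0
swage [583.8  -1.6] size 120.3 93.1 skew 58.8 fence xy -121.9 -37.5
corners [[510.0, -21.0], [621.0, -68.0], [657.0, 18.0], [546.0, 65.0]]
corners fence [[-197.0, -46.0], [-95.0, -109.0], [-46.0, -29.0], [-149.0, 33.0]] tcp fence -164.6 -80.8
```

```bash
python3 -c "
import cv2,numpy as np
a=cv2.imread('pics/a4t.png')[100:300,150:400];b=cv2.imread('pics/a4s.png')[120:320,130:380]
cv2.imwrite('pics/a4.png',cv2.resize(np.vstack([a,b]),None,fx=1.5,fy=1.5))"
```

```text
(no output)
```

View pics/a4.png

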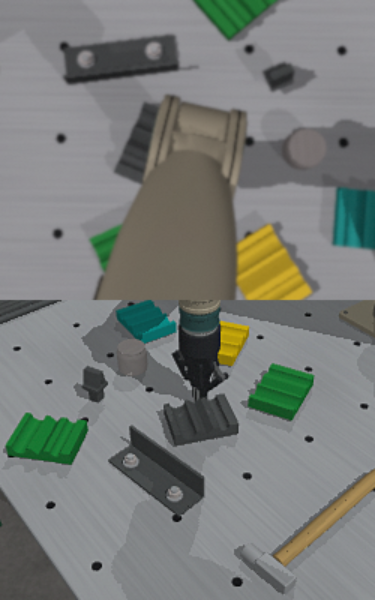

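The swage at crop (150,140), top view, has turned clockwise, and the fingers are on its right side. I continue, shifting the contact towards the near end.

{"op": "send_rows", "data": {"rows": [{"dx": -0.004, "dy": -0.004, "dz": 0, "rx": 0, "ry": 0, "rz": 0, "hand": -1}, {"dx": -0.004, "dy": -0.005, "dz": 0, "rx": 0, "ry": 0, "rz": 0, "hand": -1}, {"dx": -0.002, "dy": -0.005, "dz": 0, "rx": 0, "ry": 0, "rz": 0, "hand": -1}, {"dx": 0, "dy": -0.005, "dz": 0, "rx": 0, "ry": 0, "rz": 0, "hand": -1}, {"dx": 0, "dy": -0.005, "dz": 0, "rx": 0, "ry": 0, "rz": 0, "hand": -1}]}}

```text
clock: 3.63
eef_pos: [535.2, -28.1, 33.4]
tool_rot: [3.127, 0.228, -0.005]
force: [-1.8, -6.9, 2.1]
grip_width: 0.3
```

```bash
python3 - <<'E'
from cell import bot; from h import *
look2(bot,'a5')
E
```

```text
t 3.63 tcp [535.2 -28.1  33.4] yaw 8.33 zax [-0.002 -0.007 -1.   ] F [-1.8 -6.9  2.1] grip 0.3
swage [583.4   5.5] size 120.5 94.5 skew 36.9 fence xy -121.3 -30.5
corners [[507.0, 14.0], [593.0, -70.0], [659.0, -3.0], [574.0, 81.0]]
corners fence [[-195.0, -11.0], [-123.0, -107.0], [-47.0, -50.0], [-120.0, 46.0]] tcp fence -173.9 -56.8
```

Skew is now 37°. I change the push direction to the face's normal, which brings both translation and rotation.

{"op": "send_rows", "data": {"rows": [{"dx": 0.004, "dy": -0.003, "dz": 0, "rx": 0, "ry": 0, "rz": 0, "hand": -1}, {"dx": 0.004, "dy": -0.003, "dz": 0, "rx": 0, "ry": 0, "rz": 0, "hand": -1}, {"dx": 0.004, "dy": -0.003, "dz": 0, "rx": 0, "ry": 0, "rz": 0, "hand": -1}, {"dx": 0.004, "dy": -0.003, "dz": 0, "rx": 0, "ry": 0, "rz": 0, "hand": -1}, {"dx": 0.004, "dy": -0.003, "dz": 0, "rx": 0, "ry": 0, "rz": 0, "hand": -1}]}}

```text
clock: 4.15
eef_pos: [544.0, -11.0, 32.2]
tool_rot: [3.125, 0.227, -0.033]
force: [-19.6, -11.9, 19.0]
grip_width: 0.0
```

```bash
python3 - <<'E'
from cell import bot; from h import *
look2(bot,'a6')
E
```

```text
t 4.15 tcp [544.  -11.   32.2] yaw 8.3 zax [-0.02  -0.009 -1.   ] F [-19.6 -11.9  19. ] grip 0.0
swage [596.6  14.2] size 121.9 93.4 skew 25.8 fence xy -107.0 -23.8
corners [[524.0, 38.0], [592.0, -62.0], [669.0, -10.0], [601.0, 91.0]]
corners fence [[-176.0, 11.0], [-122.0, -99.0], [-38.0, -58.0], [-91.0, 51.0]] tcp fence -162.6 -41.1
```

The sideways tendency is fine. The wrist reading shows some downward pressing (19 N), so I raise the tool slightly while continuing.

{"op": "send_rows", "data": {"rows": [{"dx": -0.001, "dy": 0.0005, "dz": -0.002, "rx": 0, "ry": 0, "rz": 0, "hand": -1}, {"dx": 0.004, "dy": -0.0025, "dz": -0.001, "rx": 0, "ry": 0, "rz": 0, "hand": -1}, {"dx": 0.004, "dy": -0.0025, "dz": 0, "rx": 0, "ry": 0, "rz": 0, "hand": -1}, {"dx": 0.004, "dy": -0.0025, "dz": 0, "rx": 0, "ry": 0, "rz": 0, "hand": -1}, {"dx": 0.004, "dy": -0.0025, "dz": 0, "rx": 0, "ry": 0, "rz": 0, "hand": -1}]}}

```text
clock: 4.67
eef_pos: [559.2, 3.2, 32.8]
tool_rot: [3.132, 0.229, -0.026]
force: [-8.4, -2.9, -4.7]
grip_width: -0.0
```

```bash
python3 - <<'E'
from cell import bot; from h import *
look2(bot,'a7')
E
```

```text
t 4.67 tcp [559.2   3.2  32.8] yaw 8.38 zax [-0.016 -0.002 -1.   ] F [-8.4 -2.9 -4.7] grip -0.0
swage [613.   24.3] size 120.7 93.9 skew 21.8 fence xy -89.3 -16.2
corners [[542.0, 53.0], [603.0, -51.0], [684.0, -4.0], [623.0, 100.0]]
corners fence [[-155.0, 22.0], [-110.0, -90.0], [-23.0, -55.0], [-68.0, 57.0]] tcp fence -145.6 -29.3
```

Skew is 22° with the centre at fence (-89,-16). What remains is mainly rotation, so I back off and push the near-left corner.

{"op": "send_rows", "data": {"rows": [{"dx": -0.012, "dy": 0, "dz": 0, "rx": 0, "ry": 0, "rz": 0, "hand": -1}, {"dx": -0.012, "dy": -0.014, "dz": 0, "rx": 0, "ry": 0, "rz": 0, "hand": -1}, {"dx": 0, "dy": -0.015, "dz": 0, "rx": 0, "ry": 0, "rz": 0, "hand": -1}, {"dx": 0, "dy": -0.003, "dz": 0, "rx": 0, "ry": 0, "rz": 0, "hand": -1}, {"dx": 0, "dy": 0, "dz": 0, "rx": 0, "ry": 0, "rz": 0, "hand": -1}]}}

```text
clock: 5.18
eef_pos: [538.6, 32.4, 36.3]
tool_rot: [-3.133, -0.233, 0.001]
force: [-0.5, -0.9, -0.4]
grip_width: 0.1
```

```bash
python3 - <<'E'
from cell import bot; from h import *
look2(bot,'a8')
E
```

```text
t 5.18 tcp [538.6  32.4  36.3] yaw 8.51 zax [-0. -0. -1.] F [-0.5 -0.9 -0.4] grip 0.1
swage [613.9  24.8] size 121.4 96.3 skew 21.2 fence xy -88.3 -15.9
corners [[542.0, 54.0], [602.0, -52.0], [686.0, -4.0], [626.0, 101.0]]
corners fence [[-155.0, 23.0], [-111.0, -90.0], [-21.0, -55.0], [-65.0, 58.0]] tcp fence -161.7 2.6
```

{"op": "send_rows", "data": {"rows": [{"dx": 0.004, "dy": 0.002, "dz": 0.002, "rx": 0, "ry": 0, "rz": 0, "hand": -1}, {"dx": 0.004, "dy": 0, "dz": 0, "rx": 0, "ry": 0, "rz": 0, "hand": -1}, {"dx": 0.004, "dy": 0, "dz": 0, "rx": 0, "ry": 0, "rz": 0, "hand": -1}, {"dx": 0.004, "dy": 0, "dz": 0, "rx": 0, "ry": 0, "rz": 0, "hand": -1}, {"dx": 0.004, "dy": 0, "dz": 0, "rx": 0, "ry": 0, "rz": 0, "hand": -1}]}}

```text
clock: 5.7
eef_pos: [550.3, 31.6, 32.0]
tool_rot: [-3.133, -0.229, 0.03]
force: [-17.2, -0.5, 11.0]
grip_width: -0.2
```

```bash
python3 - <<'E'
from cell import bot; from h import *
look2(bot,'a9')
E
python3 -c "
import cv2,numpy as np
a=cv2.imread('pics/a9t.png')[100:300,150:400];b=cv2.imread('pics/a9s.png')[120:320,130:380]
cv2.imwrite('pics/a9.png',cv2.resize(np.vstack([a,b]),None,fx=1.5,fy=1.5))"
```

```text
t 5.7 tcp [550.3  31.6  32. ] yaw 8.36 zax [-0.019 -0.001 -1.   ] F [-17.2  -0.5  11. ] grip -0.2
swage [617.4  24.9] size 121.9 92.8 skew 17.2 fence xy -84.9 -16.2
corners [[549.0, 60.0], [602.0, -50.0], [685.0, -10.0], [633.0, 100.0]]
corners fence [[-147.0, 28.0], [-111.0, -88.0], [-23.0, -61.0], [-59.0, 56.0]] tcp fence -150.2 0.1
```

View pics/a9.png

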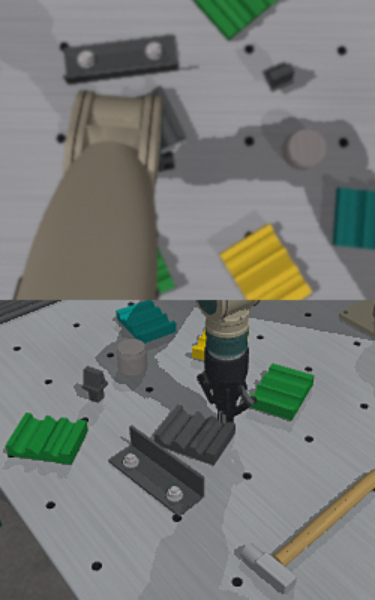

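The scene view at crop (195,435) shows the swage ahead of the fence, with the fingers at its near-left corner and a clear gap to the fence. I continue the corner push.

{"op": "send_rows", "data": {"rows": [{"dx": 0.003, "dy": 0, "dz": -0.002, "rx": 0, "ry": 0, "rz": 0, "hand": -1}, {"dx": 0.004, "dy": 0, "dz": 0, "rx": 0, "ry": 0, "rz": 0, "hand": -1}, {"dx": 0.004, "dy": 0, "dz": 0, "rx": 0, "ry": 0, "rz": 0, "hand": -1}, {"dx": 0.003, "dy": 0, "dz": 0, "rx": 0, "ry": 0, "rz": 0, "hand": -1}]}}

```text
clock: 6.13
eef_pos: [564.5, 35.1, 33.0]
tool_rot: [-3.129, -0.23, 0.028]
force: [-12.8, 3.1, 2.3]
grip_width: -0.3
```

```bash
python3 - <<'E'
from cell import bot; from h import *
look2(bot,'b1')
E
```

```text
t 6.13 tcp [564.5  35.1  33. ] yaw 8.42 zax [-0.018  0.003 -1.   ] F [-12.8   3.1   2.3] grip -0.3
swage [628.2  23.2] size 121.5 93.1 skew 10.6 fence xy -74.4 -19.5
corners [[564.0, 66.0], [604.0, -49.0], [692.0, -19.0], [653.0, 96.0]]
corners fence [[-131.0, 32.0], [-109.0, -88.0], [-17.0, -71.0], [-40.0, 49.0]] tcp fence -135.7 1.5
```

Skew is 10.6° and the nearest front corner is still 17 mm from the fence. I shift further out along the corner for more turning.

{"op": "send_rows", "data": {"rows": [{"dx": -0.01, "dy": 0, "dz": 0, "rx": 0, "ry": 0, "rz": 0, "hand": -1}, {"dx": 0, "dy": -0.01, "dz": 0, "rx": 0, "ry": 0, "rz": 0, "hand": -1}, {"dx": 0.002, "dy": -0.009, "dz": 0, "rx": 0, "ry": 0, "rz": 0, "hand": -1}, {"dx": 0.004, "dy": 0, "dz": 0, "rx": 0, "ry": 0, "rz": 0, "hand": -1}, {"dx": 0.004, "dy": 0, "dz": 0, "rx": 0, "ry": 0, "rz": 0, "hand": -1}]}}

```text
clock: 6.65
eef_pos: [565.5, 54.7, 35.6]
tool_rot: [-3.13, -0.233, 0.016]
force: [-14.3, 2.2, 8.4]
grip_width: 0.1
```

```bash
python3 - <<'E'
from cell import bot; from h import *
look2(bot,'b2')
E
```

```text
t 6.65 tcp [565.5  54.7  35.6] yaw 8.5 zax [-0.011  0.002 -1.   ] F [-14.3   2.2   8.4] grip 0.1
swage [629.3  23.7] size 124.1 94.2 skew 4.8 fence xy -73.2 -19.1
corners [[569.0, 73.0], [598.0, -47.0], [689.0, -26.0], [661.0, 95.0]]
corners fence [[-125.0, 39.0], [-115.0, -85.0], [-21.0, -77.0], [-32.0, 47.0]] tcp fence -131.9 20.8
```

Skew is about 5°. I withdraw upwards and round to the right-hand short side for a clean look and a sideways centring nudge.

{"op": "send_rows", "data": {"rows": [{"dx": -0.012, "dy": 0, "dz": 0, "rx": 0, "ry": 0, "rz": 0, "hand": -1}, {"dx": -0.01, "dy": 0, "dz": -0.035, "rx": 0, "ry": 0, "rz": 0, "hand": -1}, {"dx": 0, "dy": 0.025, "dz": -0.025, "rx": 0, "ry": 0, "rz": 0, "hand": -1}, {"dx": 0.01, "dy": 0.04, "dz": 0, "rx": 0, "ry": 0, "rz": 0, "hand": -1}, {"dx": 0.02, "dy": 0.036, "dz": 0, "rx": 0, "ry": 0, "rz": 0, "hand": -1}]}}

```text
clock: 7.17
eef_pos: [595.0, -46.0, 99.6]
tool_rot: [3.132, 0.234, 0.009]
force: [0.1, 0.5, -0.5]
grip_width: -0.0
```

{"op": "send_rows", "data": {"rows": [{"dx": 0.025, "dy": 0.03, "dz": 0, "rx": 0, "ry": 0, "rz": 0, "hand": -1}, {"dx": 0.025, "dy": 0.015, "dz": 0, "rx": 0, "ry": 0, "rz": 0, "hand": -1}, {"dx": 0, "dy": 0, "dz": 0, "rx": 0, "ry": 0, "rz": 0, "hand": -1}]}}

```text
clock: 7.42
eef_pos: [657.3, -86.5, 98.3]
tool_rot: [3.13, 0.225, 0.018]
force: [0.3, -0.5, 0.4]
grip_width: 0.0
```

```bash
python3 - <<'E'
from cell import bot; from h import *
look2(bot,'b3'); look(bot,'b3tt'); look(bot,'b3ss','scene')
E
```

```text
t 7.42 tcp [657.3 -86.5  98.3] yaw 8.24 zax [ 0.011 -0.003 -1.   ] F [ 0.3 -0.5  0.4] grip 0.0
swage [630.5  23.4] size 122.9 91.4 skew 4.5 fence xy -72.1 -19.6
corners [[572.0, 73.0], [600.0, -47.0], [689.0, -26.0], [661.0, 93.0]]
corners fence [[-122.0, 38.0], [-113.0, -84.0], [-22.0, -77.0], [-31.0, 45.0]] tcp fence -61.4 -132.3
t 7.52 tcp [651.6 -83.4  97. ] yaw 8.36 zax [ 0.003 -0.    -1.   ] F [-0.2  0.5 -0.1] grip -0.4
top swage [629.9  24.8] size 117.2 90.4 long 103.1 skew 4.8 fence xy -72.4 -18.1 top 30.9
corners [[573.0, 72.0], [599.0, -43.0], [687.0, -22.0], [661.0, 92.0]]
t 7.57 tcp [649.9 -82.6  96.5] yaw 8.41 zax [ 0.001  0.    -1.   ] F [-0.6 -0.2 -0.3] grip -0.1
scene swage [630.9  24.2] size 123.0 96.0 long 105.1 skew 6.8 fence xy -71.6 -18.9 top 30.2
corners [[568.0, 71.0], [601.0, -48.0], [693.0, -23.0], [661.0, 96.0]]
```

View pics/b3t.png

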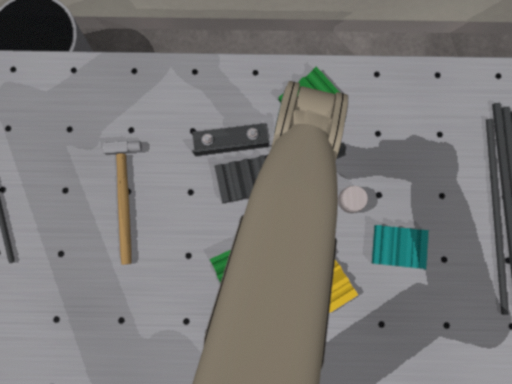

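The view is clear. The swage at about (240,178) is near square, 20 mm off the fence and 19 mm to the right of the middle. I lower the tool and nudge it left, slightly below its centre.

{"op": "send_rows", "data": {"rows": [{"dx": -0.014, "dy": 0, "dz": 0.03, "rx": 0, "ry": 0, "rz": 0, "hand": -1}, {"dx": 0, "dy": 0, "dz": 0.03, "rx": 0, "ry": 0, "rz": 0, "hand": -1}, {"dx": 0, "dy": -0.01, "dz": 0.003, "rx": 0, "ry": 0, "rz": 0, "hand": -1}, {"dx": 0, "dy": -0.01, "dz": 0, "rx": 0, "ry": 0, "rz": 0, "hand": -1}, {"dx": 0, "dy": -0.01, "dz": 0, "rx": 0, "ry": 0, "rz": 0, "hand": -1}]}}

```text
clock: 8.03
eef_pos: [630.6, -53.5, 34.0]
tool_rot: [-3.133, -0.231, -0.0]
force: [0.7, -0.8, 0.3]
grip_width: 0.0
```

{"op": "send_rows", "data": {"rows": [{"dx": 0, "dy": -0.004, "dz": 0, "rx": 0, "ry": 0, "rz": 0, "hand": -1}, {"dx": 0, "dy": -0.004, "dz": 0, "rx": 0, "ry": 0, "rz": 0, "hand": -1}, {"dx": 0, "dy": -0.004, "dz": 0, "rx": 0, "ry": 0, "rz": 0, "hand": -1}]}}

```text
clock: 8.28
eef_pos: [630.0, -45.4, 35.0]
tool_rot: [3.125, 0.229, 0.002]
force: [-0.4, -8.3, -4.8]
grip_width: -0.1
```

```bash
python3 - <<'E'
from cell import bot; from h import *
look2(bot,'b4'); look(bot,'b4tt')
E
```

```text
t 8.28 tcp [630.  -45.4  35. ] yaw 8.39 zax [ 0.002 -0.008 -1.   ] F [-0.4 -8.3 -4.8] grip -0.1
swage [631.   30.8] size 122.9 91.6 skew 4.4 fence xy -70.5 -12.3
corners [[573.0, 81.0], [600.0, -39.0], [689.0, -19.0], [662.0, 101.0]]
corners fence [[-121.0, 45.0], [-111.0, -77.0], [-20.0, -70.0], [-30.0, 52.0]] tcp fence -82.5 -87.6
t 8.38 tcp [630.  -44.4  35.1] yaw 8.42 zax [ 0.002 -0.006 -1.   ] F [ 0.1 -6.2 -2.8] grip -0.2
top swage [625.2  53.1] size 90.9 75.6 long 11.0 skew -87.3 fence xy -73.1 10.6 top 31.1
corners [[573.0, 82.0], [588.0, 7.0], [677.0, 25.0], [663.0, 99.0]]
```

{"op": "send_rows", "data": {"rows": [{"dx": 0, "dy": -0.004, "dz": 0, "rx": 0, "ry": 0, "rz": 0, "hand": -1}, {"dx": 0, "dy": -0.004, "dz": 0, "rx": 0, "ry": 0, "rz": 0, "hand": -1}, {"dx": 0, "dy": -0.004, "dz": 0, "rx": 0, "ry": 0, "rz": 0, "hand": -1}, {"dx": 0, "dy": -0.002, "dz": 0, "rx": 0, "ry": 0, "rz": 0, "hand": -1}]}}

```text
clock: 8.77
eef_pos: [627.9, -31.7, 35.1]
tool_rot: [3.125, 0.228, 0.002]
force: [-1.3, -9.1, -1.4]
grip_width: -0.1
```

{"op": "send_rows", "data": {"rows": [{"dx": 0, "dy": 0.02, "dz": 0, "rx": 0, "ry": 0, "rz": 0, "hand": -1}, {"dx": 0, "dy": 0.015, "dz": -0.01, "rx": 0, "ry": 0, "rz": 0, "hand": -1}, {"dx": -0.01, "dy": 0.01, "dz": -0.035, "rx": 0, "ry": 0, "rz": 0, "hand": -1}, {"dx": -0.03, "dy": 0.01, "dz": -0.02, "rx": 0, "ry": 0, "rz": 0, "hand": -1}, {"dx": -0.04, "dy": 0, "dz": 0, "rx": 0, "ry": 0, "rz": 0, "hand": -1}]}}

```text
clock: 9.18
eef_pos: [564.5, -99.0, 106.7]
tool_rot: [3.126, 0.229, 0.028]
force: [1.2, -0.6, 1.0]
grip_width: 0.1
```

{"op": "send_rows", "data": {"rows": [{"dx": -0.04, "dy": 0, "dz": 0, "rx": 0, "ry": 0, "rz": 0, "hand": -1}, {"dx": -0.02, "dy": 0, "dz": 0, "rx": 0, "ry": 0, "rz": 0, "hand": 1}, {"dx": 0, "dy": 0, "dz": 0, "rx": 0, "ry": 0, "rz": 0, "hand": 1}]}}

```text
clock: 9.43
eef_pos: [492.3, -104.0, 99.8]
tool_rot: [-3.133, -0.227, 0.003]
force: [-0.4, -0.1, 0.4]
grip_width: 23.4
```

```bash
python3 - <<'E'
from cell import bot; from h import *
look2(bot,'b5'); look(bot,'b5tt')
E
```

```text
t 9.43 tcp [ 492.3 -104.    99.8] yaw 8.31 zax [-0.002  0.001 -1.   ] F [-0.4 -0.1  0.4] grip 23.4
swage [630.8  43.1] size 122.0 92.9 skew 3.0 fence xy -69.0 -0.2
corners [[573.0, 94.0], [597.0, -26.0], [688.0, -8.0], [664.0, 112.0]]
corners fence [[-119.0, 58.0], [-112.0, -64.0], [-19.0, -59.0], [-26.0, 63.0]] tcp fence -227.2 -125.7
t 9.53 tcp [ 497.6 -104.8  100.5] yaw 8.36 zax [ 0.004 -0.001 -1.   ] F [ 0.6 -0.9 -0. ] grip 38.1
top swage [630.5  43.5] size 120.3 90.7 long 100.6 skew 2.3 fence xy -69.2 0.3 top 30.7
corners [[575.0, 94.0], [597.0, -24.0], [686.0, -7.0], [664.0, 111.0]]
```

View pics/b5t.png

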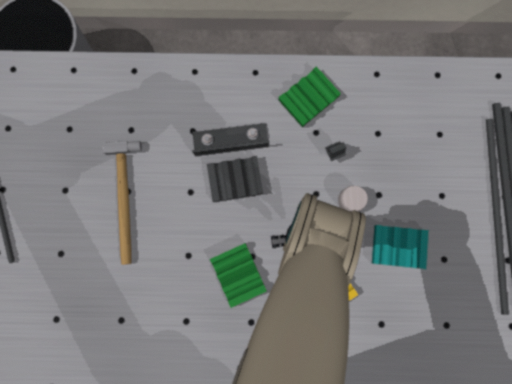

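The swage now sits at fence (-69,0) with 2.3° skew, square and centred. Next is the final two-finger push with open jaws along the near side.

{"op": "send_rows", "data": {"rows": [{"dx": 0.0177, "dy": -0.032, "dz": 0, "rx": 0, "ry": 0, "rz": 0, "hand": 1}, {"dx": 0.0177, "dy": -0.032, "dz": 0, "rx": 0, "ry": 0, "rz": 0, "hand": 1}, {"dx": 0.0177, "dy": -0.032, "dz": 0, "rx": 0, "ry": 0, "rz": 0, "hand": 1}, {"dx": 0.0177, "dy": -0.032, "dz": 0, "rx": 0, "ry": 0, "rz": 0, "hand": 1}, {"dx": 0, "dy": 0, "dz": 0, "rx": 0, "ry": 0, "rz": 0, "hand": 1}]}}

```text
clock: 10.0
eef_pos: [553.0, 38.1, 99.9]
tool_rot: [-3.13, -0.241, -0.01]
force: [0.4, 0.5, 0.0]
grip_width: 85.5
```

```bash
python3 - <<'E'
from cell import bot; from h import *
s,R=st(bot); tip=s["eef_pos"]; d=tip[:2]-FO; e=np.array([np.cos(FA),np.sin(FA)]); g=np.array([-np.sin(FA),np.cos(FA)])
print('fence',d@e,d@g)
c=bot.capture("scene"); X=cloud(c); cv2.imwrite('pics/b6s.png',c["pixels"][:,:,::-1])
dd=X[...,:2]-tip[:2]
for lo,hi in ((-75,-25),(25,75)):
    m=(X[...,2]>45)&(X[...,2]<125)&(abs(dd@e)<30)&((dd@g)>lo)&((dd@g)<hi)
    q=X[m]; print(m.sum(), np.percentile(q[:,2],[0,2,5]).round(1)-1.8, (dd@g)[m].min().round(1),(dd@g)[m].max().round(1),(dd@e)[m].min().round(1),(dd@e)[m].max().round(1))
im=c["pixels"][:,:,::-1][60:260,130:380]; cv2.imwrite('pics/b6.png',cv2.resize(im,None,fx=3,fy=3))
E
```

```text
t 10.0 tcp [553.   38.1  99.9] yaw 8.79 zax [ 0.006  0.003 -1.   ] F [0.4 0.5 0. ] grip 85.5
fence -146.6716479741882 6.136586073919489
80 [87.7 90.  90.3] -54.9 -40.6 -11.8 12.3
70 [88.6 91.1 92.6] 42.9 58.8 -7.8 11.7
```

View pics/b6.png

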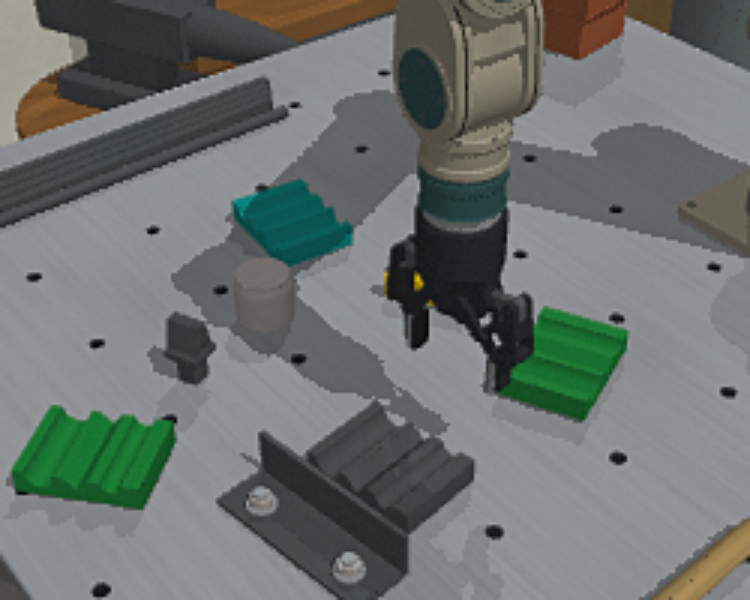

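Open fingertips stand 12 mm below the TCP at ±57 mm. The scene view shows the swage square before the fence and the jaws behind it, clear of the green look-alike. Now I lower to TCP z ≈ 20 and push.

{"op": "send_rows", "data": {"rows": [{"dx": 0, "dy": 0.003, "dz": 0.03, "rx": 0, "ry": 0, "rz": 0, "hand": 1}, {"dx": 0, "dy": 0.003, "dz": 0.03, "rx": 0, "ry": 0, "rz": 0, "hand": 1}, {"dx": 0, "dy": 0, "dz": 0.015, "rx": 0, "ry": 0, "rz": 0, "hand": 1}, {"dx": 0, "dy": 0, "dz": 0.003, "rx": 0, "ry": 0, "rz": 0, "hand": 1}, {"dx": 0, "dy": 0, "dz": 0, "rx": 0, "ry": 0, "rz": 0, "hand": 1}]}}

```text
clock: 10.47
eef_pos: [548.5, 26.3, 19.4]
tool_rot: [-3.133, -0.229, 0.003]
force: [0.8, -0.3, -0.3]
grip_width: 85.5
```

```bash
python3 - <<'E'
from cell import bot; from h import *
look2(bot,'b7')
E
```

```text
t 10.47 tcp [548.5  26.3  19.4] yaw 8.37 zax [-0.002  0.    -1.   ] F [ 0.8 -0.3 -0.3] grip 85.5
swage [631.   43.7] size 122.1 92.7 skew 1.6 fence xy -68.7 0.5
corners [[575.0, 96.0], [596.0, -24.0], [687.0, -8.0], [666.0, 112.0]]
corners fence [[-117.0, 60.0], [-113.0, -62.0], [-21.0, -59.0], [-24.0, 63.0]] tcp fence -152.9 -4.9
```

{"op": "send_rows", "data": {"rows": [{"dx": 0.01, "dy": -0.002, "dz": 0, "rx": 0, "ry": 0, "rz": 0, "hand": 1}, {"dx": 0.01, "dy": -0.002, "dz": 0, "rx": 0, "ry": 0, "rz": 0, "hand": 1}, {"dx": 0.005, "dy": 0, "dz": 0, "rx": 0, "ry": 0, "rz": 0, "hand": 1}, {"dx": 0.004, "dy": 0, "dz": 0, "rx": 0, "ry": 0, "rz": 0, "hand": 1}, {"dx": 0.004, "dy": 0, "dz": 0, "rx": 0, "ry": 0, "rz": 0, "hand": 1}]}}

```text
clock: 10.98
eef_pos: [576.5, 36.4, 20.1]
tool_rot: [-3.131, -0.234, 0.016]
force: [-17.2, -0.8, 13.5]
grip_width: 85.6
```

```bash
python3 - <<'E'
from cell import bot; from h import *
look2(bot,'b8')
E
```

```text
t 10.98 tcp [576.5  36.4  20.1] yaw 8.53 zax [-0.01   0.001 -1.   ] F [-17.2  -0.8  13.5] grip 85.6
swage [620.9  41.4] size 122.6 112.0 skew 0.3 fence xy -79.0 -0.4
corners [[556.0, 94.0], [575.0, -28.0], [685.0, -11.0], [667.0, 110.0]]
corners fence [[-135.0, 61.0], [-135.0, -62.0], [-23.0, -61.0], [-23.0, 61.0]] tcp fence -123.6 1.1
```

Contact is made, skew is about 0.3°, and the front edge is about 22 mm from the fence. I carry on.

{"op": "send_rows", "data": {"rows": [{"dx": 0.003, "dy": 0, "dz": -0.0015, "rx": 0, "ry": 0, "rz": 0, "hand": 1}, {"dx": 0.004, "dy": 0, "dz": 0, "rx": 0, "ry": 0, "rz": 0, "hand": 1}, {"dx": 0.004, "dy": 0, "dz": 0, "rx": 0, "ry": 0, "rz": 0, "hand": 1}, {"dx": 0.003, "dy": 0, "dz": 0, "rx": 0, "ry": 0, "rz": 0, "hand": 1}]}}

```text
clock: 11.42
eef_pos: [585.8, 37.6, 20.0]
tool_rot: [-3.133, -0.23, 0.029]
force: [-15.7, -2.6, 8.0]
grip_width: 85.6
```

```bash
python3 - <<'E'
from cell import bot; from h import *
look2(bot,'b9')
E
```

```text
t 11.42 tcp [585.8  37.6  20. ] yaw 8.41 zax [-0.019 -0.001 -1.   ] F [-15.7  -2.6   8. ] grip 85.6
swage [631.5  42.2] size 125.3 111.1 skew -0.0 fence xy -68.4 -1.2
corners [[568.0, 96.0], [586.0, -28.0], [696.0, -12.0], [677.0, 112.0]]
corners fence [[-124.0, 61.0], [-124.0, -64.0], [-13.0, -64.0], [-13.0, 61.0]] tcp fence -114.3 0.9
```

{"op": "send_rows", "data": {"rows": [{"dx": 0.003, "dy": 0, "dz": -0.001, "rx": 0, "ry": 0, "rz": 0, "hand": 1}, {"dx": 0.003, "dy": 0, "dz": 0, "rx": 0, "ry": 0, "rz": 0, "hand": 1}, {"dx": 0.003, "dy": 0, "dz": 0, "rx": 0, "ry": 0, "rz": 0, "hand": 1}]}}

```text
clock: 11.77
eef_pos: [596.5, 39.0, 20.0]
tool_rot: [-3.133, -0.23, 0.023]
force: [-10.6, -1.1, -2.0]
grip_width: 85.3
```

{"op": "send_rows", "data": {"rows": [{"dx": 0.002, "dy": 0, "dz": 0, "rx": 0, "ry": 0, "rz": 0, "hand": 1}, {"dx": 0, "dy": 0, "dz": 0, "rx": 0, "ry": 0, "rz": 0, "hand": 1}]}}

```text
clock: 11.93
eef_pos: [599.5, 39.4, 20.1]
tool_rot: [-3.132, -0.231, 0.021]
force: [-7.7, -0.7, -3.2]
grip_width: 85.1
```

```bash
python3 - <<'E'
from cell import bot; from h import *
look2(bot,'c1')
E
```

```text
t 11.93 tcp [599.5  39.4  20.1] yaw 8.42 zax [-0.013 -0.    -1.   ] F [-7.7 -0.7 -3.2] grip 85.1
swage [638.   43.6] size 122.6 102.1 skew 1.6 fence xy -61.8 -0.7
corners [[577.0, 95.0], [598.0, -26.0], [699.0, -8.0], [678.0, 113.0]]
corners fence [[-115.0, 59.0], [-111.0, -63.0], [-9.0, -61.0], [-12.0, 62.0]] tcp fence -100.5 0.7
```

{"op": "send_rows", "data": {"rows": [{"dx": 0.002, "dy": 0, "dz": 0, "rx": 0, "ry": 0, "rz": 0, "hand": 1}, {"dx": 0.002, "dy": 0, "dz": 0, "rx": 0, "ry": 0, "rz": 0, "hand": 1}, {"dx": 0, "dy": 0, "dz": 0, "rx": 0, "ry": 0, "rz": 0, "hand": 1}]}}

```text
clock: 12.28
eef_pos: [599.8, 39.5, 20.0]
tool_rot: [3.133, 0.23, -0.032]
force: [-15.7, -3.1, 5.9]
grip_width: 85.5
```

{"op": "send_rows", "data": {"rows": [{"dx": 0.002, "dy": 0, "dz": 0, "rx": 0, "ry": 0, "rz": 0, "hand": 1}, {"dx": 0, "dy": 0, "dz": 0, "rx": 0, "ry": 0, "rz": 0, "hand": 1}]}}

```text
clock: 12.45
eef_pos: [599.9, 39.5, 20.0]
tool_rot: [3.132, 0.23, -0.038]
force: [-20.5, -4.4, 9.8]
grip_width: 85.4
```

```bash
python3 - <<'E'
from cell import bot; from h import *
look2(bot,'c2')
E
python3 -c "
import cv2,numpy as np
a=cv2.imread('pics/c2t.png')[100:230,170:330];b=cv2.imread('pics/c2s.png')[170:300,170:330]
cv2.imwrite('pics/c2.png',cv2.resize(np.hstack([a,b]),None,fx=2.5,fy=2.5))"
```

```text
t 12.45 tcp [599.9  39.5  20. ] yaw 8.4 zax [-0.024 -0.002 -1.   ] F [-20.5  -4.4   9.8] grip 85.4
swage [638.2  43.6] size 122.5 96.4 skew -1.3 fence xy -61.5 -0.7
corners [[583.0, 99.0], [598.0, -23.0], [693.0, -11.0], [679.0, 110.0]]
corners fence [[-108.0, 62.0], [-111.0, -61.0], [-15.0, -63.0], [-12.0, 59.0]] tcp fence -100.0 0.8
```

View pics/c2.png

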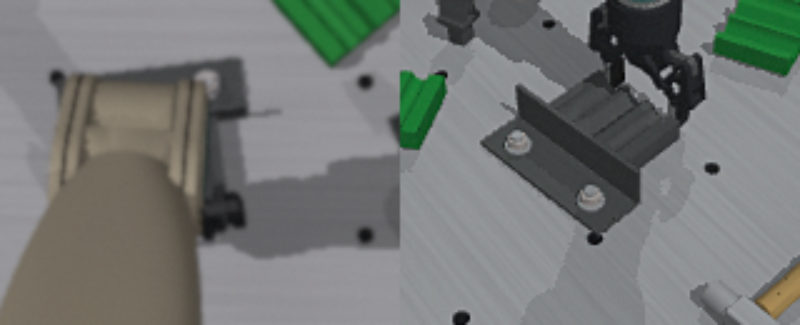

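The TCP has stopped at fence x = -100 (predicted about -101) while the force rises, so the block is seated. The view shows it against the fence. I add a bit more to press it flat, then back away.

{"op": "send_rows", "data": {"rows": [{"dx": 0.003, "dy": 0, "dz": -0.001, "rx": 0, "ry": 0, "rz": 0, "hand": 1}, {"dx": 0.002, "dy": 0, "dz": 0, "rx": 0, "ry": 0, "rz": 0, "hand": 1}, {"dx": 0, "dy": 0, "dz": 0, "rx": 0, "ry": 0, "rz": 0, "hand": 1}]}}

```text
clock: 12.8
eef_pos: [600.1, 39.8, 20.1]
tool_rot: [3.131, 0.229, -0.053]
force: [-27.5, -5.4, 14.6]
grip_width: 85.7
```

{"op": "send_rows", "data": {"rows": [{"dx": -0.014, "dy": 0, "dz": 0, "rx": 0, "ry": 0, "rz": 0, "hand": 1}, {"dx": -0.02, "dy": 0, "dz": 0, "rx": 0, "ry": 0, "rz": 0, "hand": 1}, {"dx": -0.015, "dy": 0, "dz": -0.02, "rx": 0, "ry": 0, "rz": 0, "hand": 1}, {"dx": -0.005, "dy": 0, "dz": -0.04, "rx": 0, "ry": 0, "rz": 0, "hand": 1}, {"dx": 0, "dy": 0, "dz": -0.04, "rx": 0, "ry": 0, "rz": 0, "hand": 1}]}}

```text
clock: 13.22
eef_pos: [559.9, 33.0, 123.3]
tool_rot: [-3.132, -0.23, 0.009]
force: [1.3, 0.9, 0.9]
grip_width: 85.4
```

{"op": "send_rows", "data": {"rows": [{"dx": 0, "dy": 0.03, "dz": -0.025, "rx": 0, "ry": 0, "rz": 0, "hand": 1}, {"dx": -0.01, "dy": 0.04, "dz": 0, "rx": 0, "ry": 0, "rz": 0, "hand": 1}, {"dx": -0.01, "dy": 0.04, "dz": 0, "rx": 0, "ry": 0, "rz": 0, "hand": 1}, {"dx": -0.01, "dy": 0.04, "dz": 0, "rx": 0, "ry": 0, "rz": 0, "hand": 1}, {"dx": 0, "dy": 0.02, "dz": 0, "rx": 0, "ry": 0, "rz": 0, "hand": 1}]}}

```text
clock: 13.63
eef_pos: [558.6, -143.8, 150.3]
tool_rot: [3.131, 0.226, 0.003]
force: [-0.0, -0.2, -0.1]
grip_width: 85.4
```

```bash
python3 - <<'E'
from cell import bot; from h import *
look2(bot,'c3'); look(bot,'c3tt'); 
for n in("top","scene"):
    c=bot.capture(n); X=cloud(c); H=X[...,2]
    m=((H>12)&(H<90)&(X[...,0]>300)&(X[...,0]<900)&(abs(X[...,1])<400)).astype(np.uint8)
    k,l,s,ce=cv2.connectedComponentsWithStats(m)
    for i in range(1,k):
        if s[i,4]<60: continue
        q=X[l==i]; top=np.percentile(q[:,2],95); r=cv2.minAreaRect(q[q[:,2]>top-8][:,:2].astype(np.float32))
        print(n,ce[i].astype(int),'top',top.round(1),np.round(r[0],1),np.round(r[1],1),round(r[2],1))
E
python3 -c "
import cv2,numpy as np
a=cv2.imread('pics/c3t.png')[80:240,150:350];b=cv2.imread('pics/c3s.png')[160:320,150:350]
cv2.imwrite('pics/c3.png',cv2.resize(np.hstack([a,b]),None,fx=2,fy=2))"
```

```text
t 13.63 tcp [ 558.6 -143.8  150.3] yaw 8.24 zax [ 0.002 -0.003 -1.   ] F [-0.  -0.2 -0.1] grip 85.4
swage [652.8  46.4] size 122.3 88.7 skew -0.8 fence xy -46.7 -0.1
corners [[601.0, 101.0], [617.0, -20.0], [705.0, -8.0], [689.0, 113.0]]
corners fence [[-90.0, 62.0], [-92.0, -61.0], [-3.0, -62.0], [-1.0, 60.0]] tcp fence -167.4 -174.6
t 13.73 tcp [ 559.9 -143.4  150.1] yaw 8.14 zax [ 0.004 -0.002 -1.   ] F [ 0.7 -0.4  0.6] grip 85.0
top swage [653.4  46.2] size 120.1 88.2 long 98.2 skew -0.1 fence xy -46.2 -0.4 top 30.6
corners [[601.0, 99.0], [618.0, -20.0], [706.0, -7.0], [688.0, 112.0]]
top [309  96] top 32.0 [ 832.9 -131.8] [ 90.9 121.5] 40.6
top [122 193] top 27.2 [573.2 297.2] [289.1  87.5] 7.3
top [233 165] top 49.0 [701.7  53.1] [  7.9 179.5] 8.3
top [405 247] top 31.5 [ 475.5 -360.3] [83.  90.1] 84.8
top [238 275] top 31.8 [407.9  31.5] [120.1  90.1] 25.3
scene [222 143] top 57.3 [ 587.4 -229.7] [55.9 55. ] 21.3
scene [276 147] top 33.0 [ 394.2 -171.7] [129.2  90.4] 31.8
scene [317 179] top 32.5 [406.9  30.4] [129.   90.9] 24.8
scene [192 174] top 73.1 [ 698.2 -190.6] [18.  38.7] 23.9
scene [161 211] top 32.9 [ 833.5 -131.8] [ 93.1 122.9] 39.8
scene [250 220] top 50.4 [702.7  54.2] [  8.9 178.8] 7.7
scene [335 275] top 27.9 [572.6 306.5] [290.9  87.4] 3.6
```

View pics/c3.png

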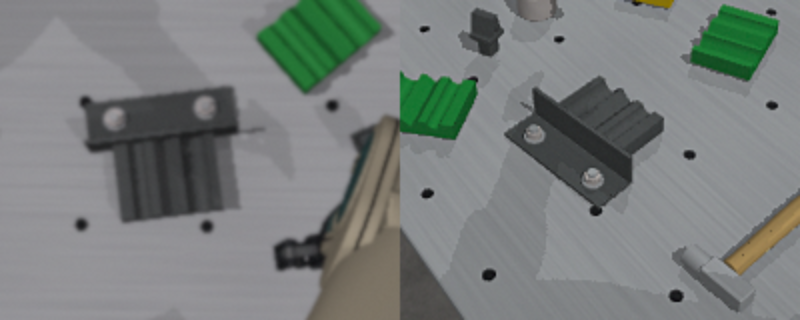

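The swage is home at fence (-46,0) with skew about 0°. The hammer's fitted rectangle changed although its pixels look the same, so I check by comparing pictures.

```bash
python3 - <<'E'
import cv2,numpy as np
from h import *
for n,box in(('top',(95,135,150,270)),('scene',(280,225,395,320))):
    a=cv2.imread(f'pics/{n}0.png'); b=cv2.imread(f'pics/c3{n[0]}.png')
    x0,y0,x1,y1=box
    def mk(i):
        h=cv2.cvtColor(i,cv2.COLOR_BGR2HSV)[y0:y1,x0:x1]; return (h[...,1]>110)
    A,B=mk(a),mk(b); print(n,A.sum(),B.sum(),(A^B).sum(), [np.argwhere(M).mean(0).round(2) for M in(A,B)])
    print([cv2.fitLine(np.argwhere(M).astype(np.float32),2,0,.01,.01)[:2].ravel() for M in(A,B)])
    g0=cv2.cvtColor(a,6)[y0:y1,x0:x1].astype(np.float32);g1=cv2.cvtColor(b,6)[y0:y1,x0:x1].astype(np.float32)
    print(cv2.phaseCorrelate(g0,g1))
# fence, hardy, tin in scene
a=cv2.imread('pics/scene0.png',0).astype(np.float32);b=cv2.imread('pics/c3s.png',0).astype(np.float32)
for nm,(x0,y0,x1,y1) in dict(hardy=(178,160,206,192),tin=(203,145,232,172)).items():
    print(nm,cv2.phaseCorrelate(a[y0:y1,x0:x1].copy(),b[y0:y1,x0:x1].copy()),abs(a-b)[y0:y1,x0:x1].mean())
E
```

```text
top 917 912 27 [array([74.51, 28.32]), array([74.19, 28.27])]
[array([0.99893916, 0.04604999], dtype=float32), array([0.9989047 , 0.04679038], dtype=float32)]
((0.15651197422591778, 0.4465104928648316), 0.8378121639769754)
scene 913 910 13 [array([39.09, 69.12]), array([39.18, 69.07])]
[array([ 0.6539748 , -0.75651634], dtype=float32), array([ 0.6549886, -0.7556388], dtype=float32)]
((-0.02504173004960819, -0.012568149746471136), 0.9233305820574363)
hardy ((-0.005353150634965331, -0.04343119027546649), 0.9857998279233774) 4.4921875
tin ((0.5137532795180952, 0.5502793435691693), 0.4212180131747399) 15.669221
```

The hammer and hardy are unchanged. The tin's reading is probably affected by the gripper's shadow, so I move the arm clear and check again.

{"op": "send_rows", "data": {"rows": [{"dx": -0.02, "dy": 0, "dz": -0.035, "rx": 0, "ry": 0, "rz": 0, "hand": 1}, {"dx": -0.02, "dy": 0, "dz": -0.035, "rx": 0, "ry": 0, "rz": 0, "hand": 1}, {"dx": -0.035, "dy": 0, "dz": -0.02, "rx": 0, "ry": 0, "rz": 0, "hand": 1}, {"dx": -0.035, "dy": -0.01, "dz": 0, "rx": 0, "ry": 0, "rz": 0, "hand": 1}, {"dx": 0, "dy": 0, "dz": 0, "rx": 0, "ry": 0, "rz": 0, "hand": 1}]}}

```text
clock: 14.3
eef_pos: [442.1, -142.8, 239.1]
tool_rot: [-3.131, -0.232, 0.007]
force: [-0.4, 1.4, -0.9]
grip_width: 85.3
```

```bash
python3 - <<'E'
from cell import bot; from h import *
look2(bot,'c4'); look(bot,'c4tt')
for n in("top","scene"):
    c0=dict(np.load(f'{n}0.npz')); c=bot.capture(n); cv2.imwrite(f'pics/c5{n[0]}.png',c["pixels"][:,:,::-1])
    for cc in (c0,c):
        X=cloud(cc); m=(X[...,2]>45)&(X[...,2]<65)&(np.hypot(X[...,0]-585,X[...,1]+231)<55)
        q=X[m][:,:2]; print(n,'tin',cv2.minEnclosingCircle(q.astype(np.float32)),len(q))
E
python3 -c "
import cv2,numpy as np
a=cv2.imread('pics/c5t.png');b=cv2.imread('pics/c5s.png')
cv2.imwrite('pics/c5.png',cv2.resize(np.hstack([a,b]),None,fx=.78,fy=.78))"
```

```text
t 14.3 tcp [ 442.1 -142.8  239.1] yaw 8.47 zax [-0.005  0.002 -1.   ] F [-0.4  1.4 -0.9] grip 85.3
swage [652.5  45.9] size 122.8 89.0 skew -1.0 fence xy -47.1 -0.6
corners [[601.0, 101.0], [616.0, -21.0], [704.0, -9.0], [689.0, 112.0]]
corners fence [[-91.0, 62.0], [-93.0, -61.0], [-4.0, -63.0], [-2.0, 60.0]] tcp fence -282.5 -156.8
t 14.4 tcp [ 446.8 -144.2  238.9] yaw 8.49 zax [ 0.  0. -1.] F [0.5 0.7 0.9] grip 85.2
top swage [653.4  46.1] size 120.0 88.1 long 98.0 skew -0.3 fence xy -46.1 -0.4 top 30.8
corners [[601.0, 99.0], [618.0, -19.0], [705.0, -7.0], [689.0, 112.0]]
top tin ((584.3306884765625, -231.21224975585938), 29.79757308959961) 517
top tin ((584.9337158203125, -230.92137145996094), 29.198122024536133) 518
scene tin ((588.8970947265625, -230.16099548339844), 30.88799476623535) 223
scene tin ((587.3502807617188, -230.50674438476562), 31.553770065307617) 217
```

View pics/c5.png

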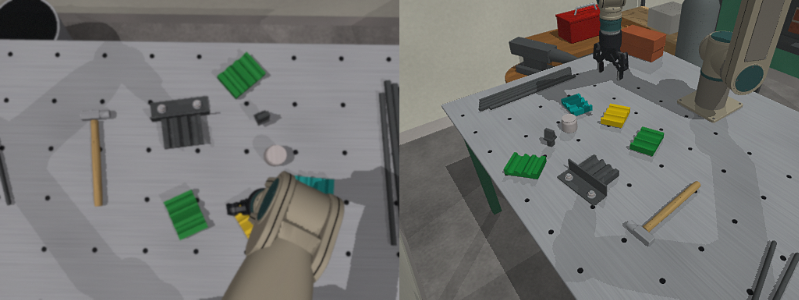

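Everything is in place: the swage at about (185,128) in the top half lies flat before the fence, and the tin, hardy and hammer have not moved.

```bash
python3 -c "
from cell import bot
print(bot.hand_in())"
```

```text
the job is handed in; nothing more can be done
None
```

The swage block now lies with one long side flat against the fence, centred on it. I handed the job in at about 14.5 s of the 69 s; it gives no verdict.

**What I did:** I turned the block about 72° by pushing its right-hand long side with shut fingers. I nudged it sideways to the middle of the fence. Then I pushed it home with the jaws open, both fingers on the long side. It was within about 1° of square before it touched. It was only pushed, never lifted. The highest force I read was about 32 N.

**Last checks:**
- **Block position:** the top view puts the block's near face 90 mm from the fence face, as it should be. Its centre is 0.4 mm from the middle of the fence, with skew between -0.1° and -0.3°.
- **Contact:** in the final push the tool stopped within 1–2 mm of the predicted place while the force rose from 8 to 28 N. So the block is touching the fence.
- **Fence:** it measures the same as at the start.
- **Tin and hardy:** both are unmoved, to within about 1–2 mm.

**Checks that disagreed:**
- **Skew from both views together:** this gave -0.8° to -1.0°. The fence hides the block's front edge from the scene camera, so I trust the top view.
- **Hammer outline:** its fitted rectangle came out 2–6° different. Comparing the pictures shows the hammer unmoved to within half a pixel.
- **Tin picture comparison:** this was unclear because of the arm's shadow. Measuring the tin again by depth showed it had not moved.

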